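# Take the worn feed roller off its bayonet spindle

## Robot

A 6-joint arm with a two-finger parallel gripper is mounted at the origin on a cart in front of the work surface, level with it; the furniture and walls round the work are solid. World frame = base frame: x ahead of the robot, y to its left, z up, the work surface at z = 0. Lengths are in mm, angles in degrees, forces in N, time in s.
With the tool pointing down it reaches from about 300 to 850 mm from the base axis. Payload 4.2 kg.
Tool frame: the origin (TCP) lies midway between the tips of the shut fingers; the grasp point (between the pads) lies 19 mm behind it; z points along the fingers, y is the line along which they close (so a half turn about z gives the same grasp; the last joint's range is limited). The gripper opens to 91 mm and grips with 3 to 60 N. Pads are 32 mm wide; open, the fingers measure 118 mm over their backs; the gripper's body (76 mm by 178 mm) begins 60 mm behind the grasp point.
Start: joints at [75.86, 18.312, 89.639, -0, 72.044, -1.146], TCP at [129.296, 560.291, 213.976] pointing down, gripper open.
Joint ranges: [-177.97, 177.97], [-48.28, 115.42], [12.27, 149.76], [-77.06, 257.06], [2.81, 150.46], [-146.56, 146.56]. Speed limits (degrees/s): [147.25, 147.25, 180, 180, 180, 180].

## Interface

Orientations are given as [roll, pitch, yaw] about the fixed x, y, z axes, in that order (R = Rz(yaw) Ry(pitch) Rx(roll)).
In Python, from workcell import state, grab_frame, camera_model, job_done gives the robot as it stands.
- The arm moves only by the shell command python3 -m pendant 'ROWS' [OPENING] [FORCE]. ROWS is a JSON list of rows, 1 to 8 of them, each an object with the fields x, y, z (the shift in mm), ax, ay, az (a rotation vector in degrees); a field left out counts as zero; each row shifts and turns the commanded pose from where the row before left it, along the tool's axes as they then stand; what a row does not reach is not made up. A row lasts 1/10 s, in which the tool goes at most 50 mm and 8.59 degrees, less where a joint would pass 70% of its speed; a pose out of reach is approached as far as the arm can. OPENING is the finger opening in mm, set as the command begins (- or left out keeps the last). The fingers move at their own pace and stop on an object; FORCE is the grip in N (left out, the last holds). Time passes only in rows, so rows that do not move let the fingers close. It prints the time, the measured TCP pose, the force, the opening and the grip force at its end. Input that does not fit is refused with a message, and nothing moves.
- state(): the state, without advancing time (a new reading comes with each control period).
- grab_frame(name): name is "scene" or "top"; returns the picture (480x640x3 uint8, blue, green, red); there is no depth.
- camera_model(name): a dict with "fx", "fy", "cx", "cy" (pixels), "D" ([k1, k2, p1, p2, k3] as OpenCV has them; the pictures are not rectified), "T" (4x4, takes a point from camera to world coordinates). Camera axes: x right, y up, looking along -z (the intrinsics and any distortion apply to the point x, -y, -z); pixel columns grow to the right and rows downward; lengths in mm; the calibration is good to about 2 mm. A picture is of the moment at which its call begins. camera_model takes no time and is no camera call.
- job_done(): hands the job in; it is judged then, once.
The state is a dict: "time_s": time; "qpos": joint angles; "qvel": joint speeds; "effort": joint torques, N m; "ee_pos": TCP position; "ee_rot": TCP orientation; "force": force on the tool from outside, world axes, zero at the start; "torque": the same for the moment, N m; "gripper_width": finger opening in mm; "gripper_force": force on a finger pad.
Only numpy, scipy, OpenCV 4.12 (cv2) and the standard library are available. Lean on these libraries where they do the work, as an engineer would, in place of code of your own. Each camera call takes 0.05 s, during which the arm holds its last target. There are 200 camera calls.

## Task

The rubber feed roller on the spindle of the bench roller drive is worn: take it off and lay it on its side in the steel tray. It is held by a bayonet, so press it towards the drive against its spring, keep it pressed while you turn it anticlockwise (seen from the spindle's open end) until you feel the pin come up to its stop, just past the keyway, then ease it back in line with the keyway and draw it straight off the open end; work by feel and never force it, because the pin and spindle bearings are easily bent. Set it down rather than drop it, and leave the new roller, the sensor and the star knob where they are.

Things in the scene. Friction and masses are not known exactly. Their poses are not given: they have to be found in the camera images.
- roller_drive: Roller drive bolted to the bench: dark steel base plate 150 x 100 x 12 mm, upright bare aluminium gear housing 44 mm wide, its top 122 mm above the bench, dark ribbed motor behind, steel spindle in front. Origin: underside of the plate, below the spindle's line; z up. The spindle runs level along its -x, 100 mm up, from the housing's front face (x = -10 mm) to the open end (x = -103 mm).
- spindle_tip (a point): Free open end of the level steel spindle, 16 mm thick, on its axis; axes as those of roller_drive, so the roller comes off towards -x and is pressed in towards +x. The roller has 1 mm of play all round on the spindle and hangs on it. Roller, pin and spindle stand 75 N between them, all contacts added up, and no more.
- pin_middle (a point): Middle of the steel cross pin (4.4 mm thick, 32 mm long) that goes through the spindle 19 mm behind its end and keeps the roller on. Axes as roller_drive's: they do not show the pin's direction. The gear holds the spindle still at whatever angle it stopped, and that angle is not measured.
- cup_face (a point): Middle of the front face of the steel spring cup (31 mm across) behind the roller, as at the start. It presses the roller outwards on the pin with 4 N, rising by 0.3 N per mm that the roller is pressed in, and bottoms hard after 9 mm.
- worn_roller: Worn black rubber roller on the spindle, 0.15 to 0.25 kg, rigid: tyre 46 mm in diameter and 42 mm long on an aluminium hub 36 mm in diameter, whose toothed bayonet end stands out 13 mm more towards the open end. Origin on its axis halfway along the tyre, at about x = -61 mm of the drive; x is the roller's axis, -x the bayonet end. Drawn out 65 mm it is clear of the spindle.
- bayonet_end (a point): Middle of the roller's toothed end face, axes as worn_roller's. Two keyways 6.8 mm wide, on its +y and -y sides, run through the bore and let the pin pass. At the start the pin lies in pockets 4 mm deep, behind ridges; pressed in 4.5 to 8 mm the roller turns free: 37 to 71 degrees anticlockwise seen from the open end (negative about +x) to mid-keyway, the dog's stop 4 to 8 degrees on.
- tray: Empty open steel tray with a dark rubber liner, 190 mm along its x, 130 mm along its y, 28 mm high, wall 3 mm, loose on the bench. Origin at the centre of its underside, z up; inner floor 4 mm above the origin.
- new_roller: A new roller of the same kind standing on end on the bench (46 mm in diameter, 55 mm high, bayonet end up); a bystander, to be left standing. Origin on its axis 21 mm above the bench.
- sensor: Spare photo-electric sensor, dark box 58 x 20 x 36 mm lying about in front; a bystander. Origin at the centre of its underside.
- knob: Spare black star knob 47 mm across, 27 mm high; a bystander. Origin at the centre of its underside.

How it is judged:
By the outcome, as a careful person would: the job done as asked, in the order asked, and still so for the second after the job is handed in, with the robot touching nothing.
It also fails if it takes over 72 s, if anything falls off the work surface, if the arm or the gripper's body presses on something with over 40 N, if the wrist force passes 120 N, or if a joint passes its speed limit or range.

## Working session

There is one attempt and no reset: what is moved stays moved. The work goes in short steps, Python scripts to look and compute and a shell command to move; the robot and the scene stay as the last step left them, time stands still between calls to the robot, and variables do not carry over. Pictures are saved under pics/ and viewed, at most 10 in all, crops included, and the job is handed in when it is done.

```bash
mkdir -p pics; ls; python3 - <<'E'
from workcell import *
import cv2,numpy as np
for n in("scene","top"):
    f=grab_frame(n);cv2.imwrite(f"pics/{n}0.png",f);m=camera_model(n);print(n,{k:np.round(v,3).tolist() for k,v in m.items()})
s=state();print(s)
E
```

```text
pics
scene {'fx': 535.624, 'fy': 535.624, 'cx': 322.632, 'cy': 247.161, 'D': [-0.146, 0.0, 0.0, 0.0, 0.0], 'T': [[-0.875, 0.377, -0.304, 273.217], [-0.484, -0.674, 0.559, 452.597], [0.006, 0.636, 0.772, 753.966], [0.0, 0.0, 0.0, 1.0]]}
top {'fx': 515.412, 'fy': 515.412, 'cx': 315.385, 'cy': 232.061, 'D': [-0.15, 0.0, 0.0, 0.0, 0.0], 'T': [[0.017, 0.992, -0.122, 430.194], [-1.0, 0.02, 0.022, -39.552], [0.025, 0.122, 0.992, 941.113], [0.0, 0.0, 0.0, 1.0]]}
{'time_s': 0.1, 'qpos': array([ 7.58600598e+01,  1.83470286e+01,  8.96990253e+01, -1.39225758e-03,
        7.20432025e+01, -1.14703844e+00]), 'qvel': array([ 0.03501526, -0.1220296 , -0.09533254,  0.08311851,  0.00094204,
       -0.00133342]), 'effort': array([-2.12136952e-04, -4.13330519e+01, -2.32508880e+01,  7.28525757e-02,
        4.23143548e-02, -3.83867155e-05]), 'ee_pos': array([129.18633254, 559.84239472, 213.2165143 ]), 'ee_rot': array([-1.79910735e+02, -4.63254833e-04,  1.67007528e+02]), 'force': array([-0.01098271, -0.45693262,  0.49289183]), 'torque': array([ 0.02062369, -0.01949913, -0.03061412]), 'gripper_force': 0.0, 'gripper_width': 91.37794406276934}
```

View pics/scene0.png

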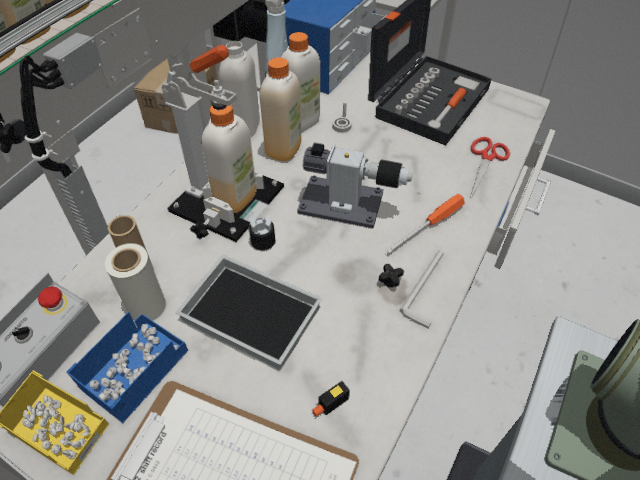

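View pics/top0.png

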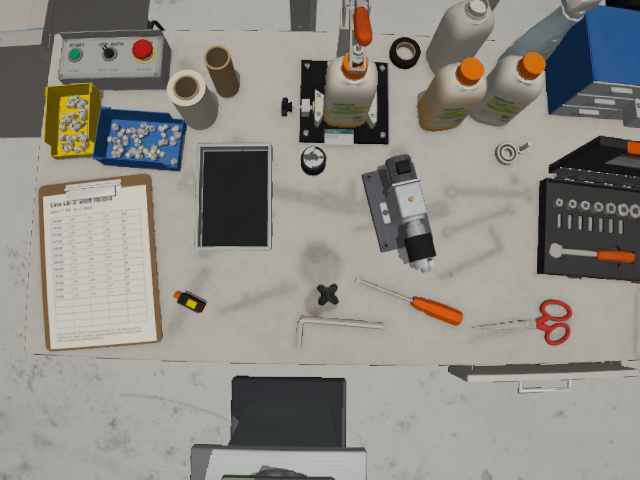

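The scene view shows the drive at about (345,180), its spindle pointing right with the tyre at (390,173). In the top view the drive is at (405,200), tyre at (420,247), spindle/bayonet end near (428,266), tray at (235,196), new roller at (313,160), knob at (327,294) and sensor at (190,300). Next I enlarge the drive in both views.

```bash
python3 - <<'E'
import cv2,numpy as np
a=cv2.imread('pics/scene0.png')[140:230,290:420];b=cv2.imread('pics/top0.png')[150:280,355:445]
a=cv2.resize(a,None,fx=3.4,fy=3.4,interpolation=cv2.INTER_CUBIC);b=cv2.resize(b,None,fx=3.8,fy=3.8,interpolation=cv2.INTER_CUBIC)
o=np.zeros((500,800,3),np.uint8);o[:a.shape[0],:a.shape[1]]=a;o[:b.shape[0],450:450+b.shape[1]]=b
cv2.imwrite('pics/crop0.png',o)
E
```

```text
(no output)
```

View pics/crop0.png

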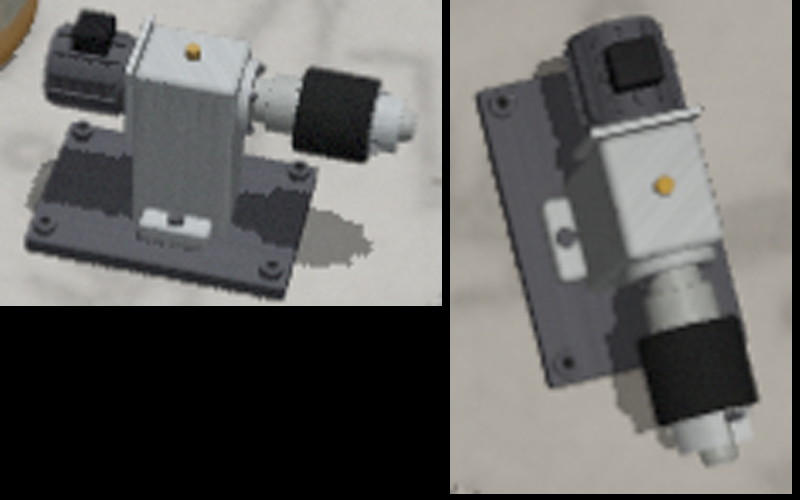

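The crop shows the tyre cleanly dark in both views, the spindle tip at about top pixel (425.5,269), and the plate's long edge tilted about 12° in the top view. I'll measure with masks and rays.

```bash
cat >h.py <<'E'
import cv2,numpy as np
from workcell import *
def ray(n,p):
    m=camera_model(n);K=np.array([[m['fx'],0,m['cx']],[0,m['fy'],m['cy']],[0,0,1]])
    u=cv2.undistortPoints(np.array([[p]],float),K,np.array(m['D']))[0,0]
    T=np.array(m['T']);d=T[:3,:3]@[u[0],-u[1],-1];return T[:3,3],d/np.linalg.norm(d)
def onz(n,p,z):
    o,d=ray(n,p);return o+d*(z-o[2])/d[2]
def tri(ps,pt):
    (a,u),(b,v)=ray('scene',ps),ray('top',pt)
    s=np.linalg.lstsq(np.c_[u,-v],b-a,rcond=None)[0];p,q=a+s[0]*u,b+s[1]*v
    return (p+q)/2,np.linalg.norm(p-q)
def blob(img,seed,thr,k=4):
    g=cv2.resize(cv2.cvtColor(img,cv2.COLOR_BGR2GRAY),None,fx=k,fy=k,interpolation=cv2.INTER_CUBIC)
    m=(g<thr).astype(np.uint8);m=cv2.morphologyEx(m,cv2.MORPH_OPEN,np.ones((3*k,3*k)));_,l=cv2.connectedComponents(m)
    b=(l==l[int(seed[1]*k),int(seed[0]*k)]).astype(np.uint8)
    c=max(cv2.findContours(b,0,2)[0],key=cv2.contourArea);M=cv2.moments(c)
    f=lambda q:(np.array(q,float)+.5)/k-.5
    return f([M['m10']/M['m00'],M['m01']/M['m00']]),f(cv2.boxPoints(cv2.minAreaRect(c))),cv2.contourArea(c)/k/k
E
python3 - <<'E'
from h import *
np.set_printoptions(precision=1,suppress=True)
S=cv2.imread('pics/scene0.png');T=cv2.imread('pics/top0.png')
for thr in(45,60,75):
    a=blob(S,(390,173),thr);b=blob(T,(420,247),thr)
    print(thr,'tyre',a[0],a[2],b[0],b[2],tri(a[0],b[0]));print(a[1].tolist(),b[1].tolist())
    box=[onz('top',p,100)[:2] for p in b[1]];print(np.array(box).ravel())
for n,I,s in(('top',T,(235,196)),('scene',S,(250,310))):
    c=blob(I,s,60);print(n,'tray floor',c[0],c[2],[onz(n,p,6)[:2] for p in c[1]])
# spindle axis / plate edges on top
c=blob(T,(375,185),100,4);print('plate',c[1],c[2])
for p in[(505-450,103),(567-450,362)]: print('screw',onz('top',(355+p[0]/3.8,150+p[1]/3.8),15))
for p in[(83,130),(45,223),(272,270),(299,171)]: print('screwS',onz('scene',(290+p[0]/3.4,140+p[1]/3.4),15))
print('tip',tri((290+407/3.4,140+124/3.4),(355+(718-450)/3.8,150+452/3.8)))
print('vent',tri((290+193/3.4,140+48/3.4),(355+(665-450)/3.8,150+184/3.8)))
E
```

```text
45 tyre [388.1 173.9] 488.125 [419.4 247. ] 618.21875 (array([ 512.8, -232.9,   94.6]), np.float64(0.8151766188814368))
[[375.02362060546875, 183.7331085205078], [378.96282958984375, 160.0979766845703], [401.09796142578125, 163.7871551513672], [397.15875244140625, 187.4222869873047]] [[402.78973388671875, 238.46566772460938], [430.643310546875, 232.662841796875], [435.587158203125, 256.3932800292969], [407.73358154296875, 262.19610595703125]]
[ 526.3 -203.6  536.9 -250.7  497.4 -258.7  487.1 -211.7]
60 tyre [388.1 173.8] 511.03125 [415.9 244.8] 801.375 (array([ 513.2, -226.3,  100.6]), np.float64(6.145682896517939))
[[374.77154541015625, 183.74375915527344], [379.19268798828125, 159.6731414794922], [401.67901611328125, 163.8032684326172], [397.25787353515625, 187.87388610839844]] [[393.4504699707031, 226.53761291503906], [428.2319641113281, 219.46339416503906], [435.8366394042969, 256.8531494140625], [401.0551452636719, 263.9273681640625]]
[ 545.9 -187.9  559.1 -246.8  496.7 -259.1  484.  -200.6]
75 tyre [388.2 173.8] 528.75 [415.3 244.2] 865.4375 (array([ 513.5, -225.3,  101.5]), np
[... 374 characters left out ...]
2.1 -246.8  496.4 -259.5  483.6 -199.6]
top tray floor [235.1 198.7] 5992.25 [array([516.5, 145.8]), array([694.8, 153.6]), array([696.3,  31.6]), array([518.4,  27. ])]
scene tray floor [251.4 312.8] 5720.15625 [array([689. , 146.5]), array([718. ,  29.5]), array([522. ,  32.4]), array([508.2, 141.7])]
plate [[357.8 165.7]
 [410.1 152. ]
 [437.3 255.9]
 [385.1 269.6]] 3743.4375
screw [ 648.8 -158.6   15. ]
screw [ 523.  -188.8   15. ]
screwS [ 665.  -231.3   15. ]
screwS [ 646.2 -154.6   15. ]
screwS [ 519.2 -184.7   15. ]
screwS [ 539.2 -262.6   15. ]
tip (array([ 475.4, -242.4,   98.1]), np.float64(2.1629032215652044))
vent (array([ 588.9, -214.1,  123.3]), np.float64(1.4654042737310602))
```

```bash
R='' 
python3 -m pendant '[{"x":-30, "y":-38}, {"x":-30, "y":-38}, {"x":-30, "y":-38}, {"x":-30, "y":-38}, {"x":-30, "y":-38}, {"x":-30, "y":-38}, {"x":-30, "y":-38}, {"x":-30, "y":-38}]'
python3 -m pendant '[{"x":-30, "y":-38}, {"x":-30, "y":-38}, {"x":-30, "y":-38}, {"x":-30, "y":-38}, {"x":-30, "y":-38}, {"x":-30, "y":-38}, {"x":-30, "y":-38}, {"x":-30, "y":-38}]'
python3 -m pendant '[{"az":8.5}, {"az":8.5}, {"az":8.5}, {"az":8.5}, {"az":8.5}, {"az":8.5}, {"az":8.5}, {"az":8.5}]'
python3 -m pendant '[{"az":8.5}, {"az":8.5}, {"az":8.5}, {"az":8.5}, {"az":8.5}, {"az":8.5}, {"az":8.5}, {"az":8.5}]'
python3 -m pendant '[{"az":8.4}, {"az":8.4}]'
python3 - <<'E'
from h import *
from scipy.spatial.transform import Rotation as Ro
s=state();R=Ro.from_euler('xyz',s['ee_rot'],degrees=True)
print(s['time_s'],s['qpos'].round(1),s['ee_rot'],s['force']);print(R.inv().apply(np.array([508,-231.2,214])-s['ee_pos']))
E
```

```text
time_s: 0.9
ee_pos: [294.9, 208.2, 213.9]
ee_rot: [180.0, 0.0, 167.1]
force: [0.4, -0.3, -0.3]
gripper_width: 91.2
gripper_force: 0.0
time_s: 1.7
ee_pos: [460.5, -142.1, 213.6]
ee_rot: [180.0, -0.0, 167.0]
force: [1.3, 0.6, -0.1]
gripper_width: 91.1
gripper_force: 0.0
time_s: 2.5
ee_pos: [460.0, -140.0, 213.5]
ee_rot: [-180.0, -0.0, 98.7]
force: [0.9, -0.3, 0.4]
gripper_width: 91.5
gripper_force: 0.0
time_s: 3.3
ee_pos: [460.0, -140.0, 213.5]
ee_rot: [-180.0, 0.0, 30.7]
force: [-0.0, -0.4, -0.6]
gripper_width: 91.1
gripper_force: 0.0
time_s: 3.5
ee_pos: [460.0, -139.9, 213.5]
ee_rot: [-180.0, 0.0, 13.9]
force: [0.0, 0.1, -0.4]
gripper_width: 91.1
gripper_force: 0.0
3.5 [-18.3   9.9 101.3   0.   68.9  57.8] [-1.79965498e+02  4.13245149e-02  1.38584011e+01] [ 0.01185255  0.06221356 -0.3890605 ]
[ 24.75225837 100.09496999  -0.53342356]
```

```bash
python3 -m pendant '[{"x":12.4, "y":50}, {"x":12.4, "y":50}, {"az":-0.2}, {"z":45}, {"z":45}, {"z":43.5}, {}, {}]'
python3 - <<'E'
from h import *
cv2.imwrite('pics/t1.png',cv2.resize(grab_frame('top')[190:300,350:470],None,fx=4,fy=4));cv2.imwrite('pics/s1.png',cv2.resize(grab_frame('scene')[110:230,300:450],None,fx=4,fy=4))
s=state();print(s['qpos'].round(1),s['force'],s['torque'])
a=cv2.imread('pics/t1.png');b=cv2.imread('pics/s1.png');o=np.zeros((480,800,3),np.uint8);a=cv2.resize(a,(400,367));b=cv2.resize(b,(400,320));o[:367,:400]=a;o[:320,400:]=b;cv2.imwrite('pics/c1.png',o)
E
```

```text
time_s: 4.3
ee_pos: [507.4, -228.0, 80.7]
ee_rot: [-180.0, 0.0, 14.4]
force: [-0.1, -0.2, 0.2]
gripper_width: 91.2
gripper_force: 0.0
[-25.4  23.3 102.7   0.   53.8  50.2] [ 0.45396502 -1.05604411  0.46678385] [-0.11098697  0.17711502  0.01850647]
```

View pics/c1.png

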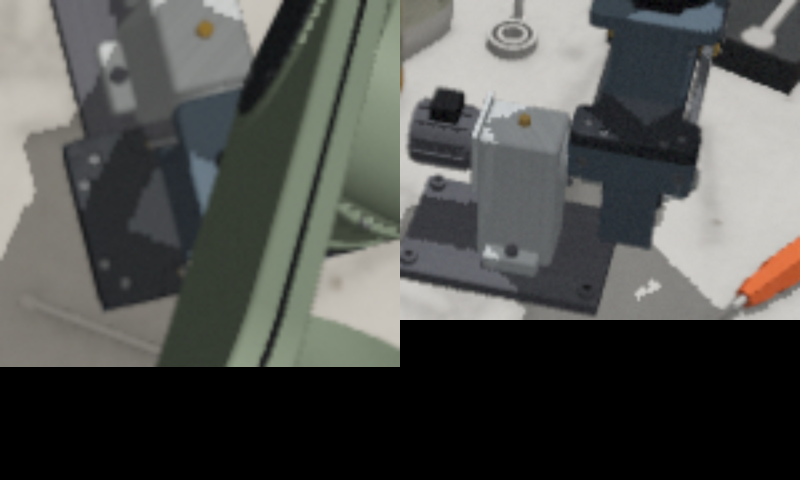

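The picture shows the gripper straddling the tyre in front of the housing (body edge about (185,100) in the left half), with no contact and a gap to the housing. I close gently and read the lateral force.

```bash
cat >f.py <<'E'
from h import *
from scipy.spatial.transform import Rotation as Ro
s=state();R=Ro.from_euler('xyz',s['ee_rot'],degrees=True)
np.set_printoptions(precision=2,suppress=True)
print('t',round(s['time_s'],2),'Ftool',R.inv().apply(s['force']),'Mtool',R.inv().apply(s['torque']),'w',round(s['gripper_width'],2),'g',round(s['gripper_force'],2),'grasp',s['ee_pos']-19*R.apply([0,0,1]),'q',s['qpos'].round(1))
A=Ro.from_euler('z',13.7,degrees=True);q=A.inv()*R;print('drive: F',A.inv().apply(s['force']),'pos',A.inv().apply(s['ee_pos']-19*R.apply([0,0,1])),'rot',(q*Ro.from_euler('x',180,degrees=True)).as_rotvec(degrees=True))
E
python3 -m pendant '[{"y":2, "az":0.5}, {}, {}, {}, {}]' 52 3
python3 -m pendant '[{}, {}, {}, {}]' 44 3; python3 f.py
```

```text
time_s: 4.9
ee_pos: [508.0, -230.2, 80.6]
ee_rot: [180.0, -0.0, 13.9]
force: [-0.5, -0.3, -0.6]
gripper_width: 54.6
gripper_force: 0.0
time_s: 5.3
ee_pos: [508.2, -231.0, 80.5]
ee_rot: [179.9, -0.0, 13.9]
force: [0.4, -4.6, -1.0]
gripper_width: 45.7
gripper_force: 3.0
t 5.3 Ftool [-0.73  4.53  1.  ] Mtool [-0.94 -0.4  -0.02] w 45.74 g 3.0 grasp [ 508.16 -231.02   99.52] q [-25.6  23.5 102.7  -0.1  53.7  50.5]
drive: F [-0.72 -4.53 -0.99] pos [ 438.99 -344.8    99.52] rot [-0.09 -0.01  0.22]
```

```bash
python3 -m pendant '[{"y":0.8}, {}, {}]'; python3 f.py;python3 -m pendant '[{"y":0.8}, {}, {}]'; python3 f.py
```

```text
time_s: 5.6
ee_pos: [508.1, -231.0, 80.5]
ee_rot: [180.0, -0.0, 13.9]
force: [-1.2, -3.7, -0.6]
gripper_width: 45.9
gripper_force: 3.0
t 5.6 Ftool [-2.04  3.32  0.62] Mtool [-0.64 -0.35 -0.06] w 45.85 g 3.0 grasp [ 508.14 -231.05   99.5 ] q [-25.6  23.6 102.7  -0.   53.8  50.5]
drive: F [-2.03 -3.33 -0.62] pos [ 438.97 -344.82   99.5 ] rot [-0.01 -0.    0.21]
time_s: 5.9
ee_pos: [508.2, -231.1, 80.4]
ee_rot: [-179.9, 0.0, 13.9]
force: [-1.0, 0.4, 1.5]
gripper_width: 45.6
gripper_force: 3.0
t 5.9 Ftool [-0.89 -0.68 -1.53] Mtool [-0.1  -0.25 -0.03] w 45.62 g 3.0 grasp [ 508.17 -231.16   99.43] q [-25.7  23.6 102.6   0.1  53.9  50.4]
drive: F [-0.89  0.68  1.53] pos [ 438.97 -344.94   99.43] rot [0.07 0.01 0.2 ]
```

```bash
python3 -m pendant '[{}, {}, {"y":-2.64, "z":-0.18, "ax":8}, {"y":-2.64, "z":-0.18, "ax":8}, {"y":-2.64, "z":-0.18, "ax":8}, {"y":-2.64, "z":-0.18, "ax":8}, {"y":-2.64, "z":-0.18, "ax":8}, {}]' 62 3; python3 f.py; python3 -m pendant '[{}, {}, {}, {}, {}]' 44 3;python3 f.py
```

```text
time_s: 6.7
ee_pos: [505.0, -221.9, 81.2]
ee_rot: [-139.8, 0.2, 13.7]
force: [-0.6, 0.1, -0.5]
gripper_width: 62.0
gripper_force: 0.0
t 6.7 Ftool [-0.52  0.2   0.55] Mtool [-0.41 -0.12  0.1 ] w 62.02 g 0.0 grasp [ 507.97 -233.8    95.73] q [-38.7  39.6  85.2  23.1  89.2  30.2]
drive: F [-0.52  0.21 -0.55] pos [ 438.14 -347.46   95.73] rot [40.22  0.19 -0.05]
time_s: 7.2
ee_pos: [505.5, -219.4, 85.7]
ee_rot: [-140.1, -0.1, 14.0]
force: [-0.0, -0.1, 0.3]
gripper_width: 45.1
gripper_force: 3.0
t 7.2 Ftool [-0.04 -0.14 -0.29] Mtool [-0.46 -0.15  0.07] w 45.14 g 3.0 grasp [ 508.47 -231.23  100.25] q [-38.5  39.1  85.3  23.1  89.2  30.1]
drive: F [-0.04 -0.08  0.32] pos [ 439.23 -345.08  100.25] rot [39.94  0.04  0.26]
```

```bash
python3 -m pendant '[{}, {}, {}, {}]' 44 16; python3 f.py; python3 -m pendant '[{"x":1}, {"x":1}, {"x":1}, {}, {}]' - 16;python3 f.py;python3 -m pendant '[{"x":1}, {"x":1}, {"x":1}, {}, {}]' - 16;python3 f.py
```

```text
time_s: 7.6
ee_pos: [505.6, -219.6, 85.2]
ee_rot: [-140.0, -0.0, 13.9]
force: [1.1, 0.5, 1.8]
gripper_width: 45.3
gripper_force: 16.0
t 7.6 Ftool [ 1.22 -1.33 -1.27] Mtool [-0.08 -0.    0.04] w 45.32 g 16.0 grasp [ 508.51 -231.49   99.77] q [-38.5  39.2  85.3  23.1  89.2  30.1]
drive: F [1.21 0.21 1.84] pos [ 439.22 -345.34   99.77] rot [40.04  0.03  0.2 ]
time_s: 8.1
ee_pos: [506.7, -219.6, 85.1]
ee_rot: [-139.9, 0.2, 14.0]
force: [-5.3, -2.2, 5.1]
gripper_width: 44.9
gripper_force: 16.0
t 8.1 Ftool [-5.7  -2.63 -4.48] Mtool [-0.01 -0.99  0.  ] w 44.87 g 16.0 grasp [ 509.68 -231.44   99.6 ] q [-38.4  39.3  85.   23.   89.4  30.3]
drive: F [-5.68 -0.9   5.14] pos [ 440.36 -345.56   99.6 ] rot [40.05  0.26  0.23]
time_s: 8.6
ee_pos: [509.2, -218.9, 85.0]
ee_rot: [-139.9, 0.2, 14.0]
force: [-6.7, -2.2, 5.1]
gripper_width: 45.2
gripper_force: 16.0
t 8.6 Ftool [-7.02 -2.88 -4.26] Mtool [-0.04 -1.12  0.03] w 45.19 g 16.0 grasp [ 512.24 -230.79   99.59] q [-38.2  39.5  84.7  23.1  89.5  30.6]
drive: F [-7.   -0.58  5.14] pos [ 443.01 -345.55   99.59] rot [40.06  0.3   0.24]
```

```bash
python3 -m pendant '[{"x":1, "y":-0.5, "z":-0.6}, {"x":1, "y":-0.5, "z":-0.6}, {"x":0.8}, {}, {}]' - 16;python3 f.py
```

```text
time_s: 9.1
ee_pos: [511.7, -218.3, 85.2]
ee_rot: [-140.0, 0.3, 14.0]
force: [-6.3, -1.1, -0.3]
gripper_width: 45.1
gripper_force: 16.0
t 9.1 Ftool [-6.39 -0.15  0.6 ] Mtool [-0.48 -1.09  0.02] w 45.12 g 16.0 grasp [ 514.78 -230.14   99.74] q [-38.   39.6  84.4  23.1  89.6  30.8]
drive: F [-6.39  0.47 -0.33] pos [ 445.62 -345.51   99.74] rot [40.03  0.37  0.2 ]
```

```bash
python3 -m pendant '[{"y":1.33, "z":-0.05, "ax":-4}, {"y":1.33, "z":-0.05, "ax":-4}, {"y":1.33, "z":-0.05, "ax":-4}, {"y":1.33, "z":-0.05, "ax":-4}, {}]' - 16;python3 f.py
```

```text
time_s: 9.6
ee_pos: [512.6, -222.0, 83.2]
ee_rot: [-156.1, 0.2, 14.1]
force: [-5.9, -2.5, -1.5]
gripper_width: 44.9
gripper_force: 16.0
t 9.6 Ftool [-6.32  1.46  0.98] Mtool [-0.39 -1.13 -0.01] w 44.85 g 16.0 grasp [ 514.57 -229.48  100.62] q [-33.9  32.3  91.   16.1  75.6  35.5]
drive: F [-6.32 -0.98 -1.46] pos [ 445.58 -344.82  100.62] rot [23.86  0.32  0.33]
```

```bash
python3 -m pendant '[{"y":1.33, "z":-0.05, "ax":-4}, {"y":1.33, "z":-0.05, "ax":-4}, {"y":1.33, "z":-0.05, "ax":-4}, {"y":1.33, "z":-0.05, "ax":-4}, {}]' - 16;python3 f.py
python3 -m pendant '[{"y":1, "z":-0.03, "ax":-3}, {"y":1, "z":-0.03, "ax":-3}, {}]' - 16;python3 f.py
```

```text
time_s: 10.1
ee_pos: [513.6, -226.9, 81.4]
ee_rot: [-172.1, 0.3, 14.1]
force: [-5.0, -3.9, -1.5]
gripper_width: 45.1
gripper_force: 16.0
t 10.1 Ftool [-5.75  2.75  1.11] Mtool [-0.43 -1.17 -0.01] w 45.11 g 16.0 grasp [ 514.36 -229.36  100.2 ] q [-28.4  26.3  98.1   6.4  61.2  44.2]
drive: F [-5.74 -2.61 -1.45] pos [ 445.4  -344.66  100.2 ] rot [7.9  0.31 0.37]
time_s: 10.4
ee_pos: [514.0, -228.8, 80.8]
ee_rot: [-178.0, 0.3, 14.0]
force: [-5.9, -3.5, -2.3]
gripper_width: 45.0
gripper_force: 16.0
t 10.4 Ftool [-6.6   2.05  2.3 ] Mtool [-0.33 -1.14 -0.01] w 44.97 g 16.0 grasp [ 514.21 -229.46   99.81] q [-26.   24.6 100.9   1.6  56.1  49.1]
drive: F [-6.61 -2.01 -2.33] pos [ 445.24 -344.72   99.81] rot [1.98 0.32 0.34]
```

```bash
for k in 1 2; do :; done
python3 -m pendant '[{"y":1.4, "z":-0.03, "ax":-3}, {}, {}]' - 16;python3 f.py
python3 -m pendant '[{"y":1, "z":-0.03, "ax":-3}, {}, {}]' - 16;python3 f.py
python3 -m pendant '[{"y":1, "z":-0.03, "ax":-3}, {}, {}]' - 16;python3 f.py
```

```text
time_s: 10.7
ee_pos: [514.0, -229.9, 80.5]
ee_rot: [179.2, 0.4, 14.0]
force: [-5.7, -0.8, -1.0]
gripper_width: 45.1
gripper_force: 16.0
t 10.7 Ftool [-5.72 -0.58  1.01] Mtool [ 0.04 -1.14 -0.04] w 45.12 g 16.0 grasp [ 514.04 -229.57   99.53] q [-24.7  23.8 102.2  -1.1  53.8  51.9]
drive: F [-5.73  0.53 -0.99] pos [ 445.04 -344.78   99.53] rot [-0.85  0.36  0.26]
time_s: 11.0
ee_pos: [514.2, -230.9, 80.6]
ee_rot: [176.2, 0.4, 13.9]
force: [-5.5, -1.1, -0.8]
gripper_width: 44.8
gripper_force: 16.0
t 11.0 Ftool [-5.57 -0.33  0.8 ] Mtool [ 0.06 -1.04 -0.04] w 44.79 g 16.0 grasp [ 514.02 -229.62   99.53] q [-23.4  23.1 103.6  -4.2  51.4  55.2]
drive: F [-5.58  0.25 -0.79] pos [ 445.01 -344.82   99.53] rot [-3.85  0.36  0.26]
time_s: 11.3
ee_pos: [514.4, -231.9, 80.6]
ee_rot: [173.2, 0.4, 13.9]
force: [-5.0, -0.8, 0.8]
gripper_width: 44.7
gripper_force: 16.0
t 11.3 Ftool [-5.03 -0.29 -0.79] Mtool [ 0.1  -1.08 -0.05] w 44.68 g 16.0 grasp [ 513.96 -229.66   99.48] q [-22.   22.5 104.9  -7.6  49.1  58.9]
drive: F [-5.03  0.36  0.78] pos [ 444.95 -344.86   99.48] rot [-6.85  0.36  0.25]
```

```bash
python3 -m pendant '[{"x":0.4, "y":1, "z":-0.03, "ax":-3}, {}, {}]' - 16;python3 f.py
python3 -m pendant '[{"x":0.2, "y":1, "z":-0.03, "ax":-3}, {}, {}]' - 16;python3 f.py
python3 -m pendant '[{"y":1, "z":-0.03, "ax":-3}, {}, {}]' - 16;python3 f.py
```

```text
time_s: 11.6
ee_pos: [514.8, -232.8, 80.7]
ee_rot: [170.2, 0.4, 13.9]
force: [-5.8, -0.6, -0.1]
gripper_width: 44.8
gripper_force: 16.0
t 11.6 Ftool [-5.74 -0.86  0.01] Mtool [ 0.2  -1.09 -0.08] w 44.82 g 16.0 grasp [ 514.14 -229.66   99.41] q [-20.6  21.9 106.3 -11.4  47.1  62.9]
drive: F [-5.74  0.83 -0.12] pos [ 445.12 -344.89   99.41] rot [-9.84  0.38  0.24]
time_s: 11.9
ee_pos: [515.5, -233.7, 80.6]
ee_rot: [167.2, 0.4, 13.9]
force: [-5.1, -1.9, -1.9]
gripper_width: 45.0
gripper_force: 16.0
t 11.9 Ftool [-5.39  0.19  2.02] Mtool [ 0.32 -0.9  -0.12] w 45.03 g 16.0 grasp [ 514.56 -229.56   99.16] q [-19.1  21.5 107.6 -15.5  45.1  67.4]
drive: F [-5.4  -0.65 -1.89] pos [ 445.55 -344.9    99.16] rot [-12.83   0.35   0.22]
time_s: 12.2
ee_pos: [515.9, -234.6, 80.8]
ee_rot: [164.2, 0.3, 13.9]
force: [-4.5, -2.7, -4.4]
gripper_width: 45.5
gripper_force: 16.0
t 12.2 Ftool [-5.03  0.3   4.7 ] Mtool [ 0.44 -0.84 -0.07] w 45.55 g 16.0 grasp [ 514.8  -229.57   99.07] q [-17.6  21.2 108.9 -20.   43.5  72.3]
drive: F [-5.05 -1.58 -4.41] pos [ 445.79 -344.96   99.07] rot [-15.82   0.32   0.2 ]
```

The twisting moment has risen clearly over the last two steps and Fx has shifted, so the stop has been felt at about 52°. I won't push further; I ease back and watch the moment go to zero.

```bash
cat >>f.py <<'E'
t=R.inv().apply(s['torque']);f=R.inv().apply(s['force']);print('TWIST',t[0]+0.2*f[1])
E
python3 -m pendant '[{"y":-0.5, "ax":1.5}, {}]' - 16;python3 f.py
python3 -m pendant '[{"y":-0.5, "ax":1.5}, {}]' - 16;python3 f.py
```

```text
time_s: 12.4
ee_pos: [515.9, -234.7, 81.0]
ee_rot: [165.7, 0.3, 13.8]
force: [-4.5, -1.4, -1.3]
gripper_width: 44.8
gripper_force: 16.0
t 12.4 Ftool [-4.68 -0.07  1.37] Mtool [ 0.14 -1.06 -0.18] w 44.85 g 16.0 grasp [ 514.93 -230.07   99.45] q [-18.4  21.4 108.2 -17.7  44.3  69.7]
drive: F [-4.69 -0.28 -1.32] pos [ 445.79 -345.48   99.45] rot [-14.31   0.32   0.17]
TWIST 0.12237659697627148
time_s: 12.6
ee_pos: [515.5, -234.1, 80.8]
ee_rot: [167.2, 0.4, 13.8]
force: [-5.5, -1.5, -1.9]
gripper_width: 45.0
gripper_force: 16.0
t 12.6 Ftool [-5.7  -0.33  1.87] Mtool [ 0.18 -1.08 -0.08] w 44.99 g 16.0 grasp [ 514.65 -229.98   99.34] q [-19.2  21.6 107.5 -15.4  45.2  67.3]
drive: F [-5.71 -0.1  -1.86] pos [ 445.54 -345.32   99.34] rot [-12.78   0.35   0.16]
TWIST 0.10860824663331982
```

```bash
python3 -m pendant '[{"y":-0.66, "z":-0.02, "ax":2}, {"y":-0.66, "z":-0.02, "ax":2}, {}, {}]' - 16;python3 f.py
python3 -m pendant '[{"x":-1}, {"x":-1}, {}, {}]' - 16;python3 f.py
python3 -m pendant '[{"x":-1}, {"x":-1}, {}, {}]' - 16;python3 f.py
```

```text
time_s: 13.0
ee_pos: [515.4, -233.0, 80.7]
ee_rot: [171.2, 0.3, 13.9]
force: [-5.0, -2.4, -0.6]
gripper_width: 45.4
gripper_force: 16.0
t 13.0 Ftool [-5.37  1.    0.75] Mtool [-0.11 -1.14 -0.09] w 45.37 g 16.0 grasp [ 514.85 -230.11   99.52] q [-21.1  22.2 105.7 -10.1  47.7  61.5]
drive: F [-5.37 -1.12 -0.55] pos [ 445.7  -345.5    99.52] rot [-8.84  0.33  0.19]
TWIST 0.09525551213674657
time_s: 13.4
ee_pos: [513.7, -233.4, 80.8]
ee_rot: [171.1, 0.3, 13.9]
force: [-4.2, -1.8, -1.9]
gripper_width: 45.2
gripper_force: 16.0
t 13.4 Ftool [-4.48  0.46  2.01] Mtool [-0.13 -1.   -0.01] w 45.23 g 16.0 grasp [ 513.13 -230.53   99.53] q [-21.2  22.  106.  -10.1  47.6  61.4]
drive: F [-4.48 -0.78 -1.89] pos [ 443.94 -345.5    99.53] rot [-8.86  0.3   0.22]
TWIST -0.033891869272969444
time_s: 13.8
ee_pos: [512.8, -233.5, 81.2]
ee_rot: [171.1, 0.2, 13.9]
force: [-4.8, -1.8, -3.2]
gripper_width: 45.1
gripper_force: 16.0
t 13.8 Ftool [-5.11  0.06  3.23] Mtool [ 0.17 -0.94 -0.1 ] w 45.1 g 16.0 grasp [ 512.16 -230.67   99.95] q [-21.3  21.9 106.1 -10.   47.4  61.3]
drive: F [-5.12 -0.57 -3.17] pos [ 442.95 -345.41   99.95] rot [-8.88  0.17  0.2 ]
TWIST 0.17937751408192104
```

```bash
python3 -m pendant '[{"x":-1}, {"x":-1}, {}, {}]' - 16;python3 f.py
python3 -m pendant '[{"x":-1}, {"x":-1}, {}, {}]' - 16;python3 f.py
```

```text
time_s: 14.2
ee_pos: [512.0, -234.0, 81.9]
ee_rot: [171.0, 0.0, 13.9]
force: [-5.9, -0.2, -3.6]
gripper_width: 45.1
gripper_force: 16.0
t 14.2 Ftool [-5.74 -1.8   3.41] Mtool [ 0.29 -1.06 -0.03] w 45.11 g 16.0 grasp [ 511.31 -231.16  100.72] q [-21.4  21.7 106.3 -10.   47.3  61.2]
drive: F [-5.75  1.22 -3.64] pos [ 442.02 -345.68  100.72] rot [-8.95  0.03  0.21]
TWIST -0.07094600642451876
time_s: 14.6
ee_pos: [510.4, -234.5, 82.0]
ee_rot: [171.0, 0.0, 13.9]
force: [-3.8, 1.4, -5.7]
gripper_width: 45.0
gripper_force: 16.0
t 14.6 Ftool [-3.33 -3.16  5.29] Mtool [ 0.57 -0.84 -0.1 ] w 45.04 g 16.0 grasp [ 509.7  -231.62  100.74] q [-21.5  21.6 106.5 -10.   47.2  61.1]
drive: F [-3.34  2.29 -5.71] pos [ 440.34 -345.75  100.74] rot [-8.96 -0.01  0.2 ]
TWIST -0.061362521243027546
```

```bash
python3 -m pendant '[{"x":-1, "y":-0.8, "z":1.1}, {"x":-1}, {}, {}]' - 16;python3 f.py
python3 -m pendant '[{"x":-1}, {"x":-1}, {}, {}]' - 16;python3 f.py
python3 -m pendant '[{"x":-1}, {"x":-1}, {}, {}]' - 16;python3 f.py
```

```text
time_s: 15.0
ee_pos: [508.9, -235.0, 81.5]
ee_rot: [170.9, -0.1, 13.9]
force: [-2.6, -1.9, -0.4]
gripper_width: 45.6
gripper_force: 16.0
t 15.0 Ftool [-2.98  1.12  0.62] Mtool [ 0.05 -0.76 -0.05] w 45.64 g 16.0 grasp [ 508.19 -232.15  100.27] q [-21.6  21.5 106.8 -10.1  46.8  61.1]
drive: F [-2.97 -1.21 -0.44] pos [ 438.75 -345.9   100.27] rot [-9.06 -0.08  0.2 ]
TWIST 0.26903290514179046
time_s: 15.4
ee_pos: [507.4, -235.3, 81.3]
ee_rot: [171.0, -0.1, 13.9]
force: [-1.1, -0.5, -1.7]
gripper_width: 45.3
gripper_force: 16.0
t 15.4 Ftool [-1.23 -0.1   1.69] Mtool [ 0.04 -0.17  0.04] w 45.27 g 16.0 grasp [ 506.65 -232.37  100.09] q [-21.7  21.4 107.  -10.   46.7  61. ]
drive: F [-1.23 -0.17 -1.69] pos [ 437.2  -345.75  100.09] rot [-9.04 -0.13  0.19]
TWIST 0.01589728163573254
time_s: 15.8
ee_pos: [504.7, -235.6, 81.1]
ee_rot: [171.0, -0.0, 13.9]
force: [0.2, -0.0, -1.4]
gripper_width: 44.8
gripper_force: 16.0
t 15.8 Ftool [ 0.14 -0.17  1.38] Mtool [ 0.03 -0.16 -0.06] w 44.8 g 16.0 grasp [ 503.96 -232.73   99.82] q [-21.8  21.3 107.2 -10.   46.7  60.9]
drive: F [ 0.14 -0.05 -1.39] pos [ 434.51 -345.47   99.82] rot [-9.   -0.04  0.2 ]
TWIST 0.0014074136189660968
```

The roller is past its seat with no axial force left, so the pin is in the keyway. Now I draw it straight off.

```bash
python3 -m pendant '[{"x":-3}, {"x":-3}, {"x":-3}, {"x":-3}, {}]' - 16;python3 f.py
python3 -m pendant '[{"x":-3}, {"x":-3}, {"x":-3}, {"x":-3}, {}]' - 16;python3 f.py
```

```text
time_s: 16.3
ee_pos: [492.3, -238.6, 81.0]
ee_rot: [171.0, 0.0, 13.9]
force: [-0.2, 0.5, -1.7]
gripper_width: 45.3
gripper_force: 16.0
t 16.3 Ftool [-0.04 -0.83  1.63] Mtool [ 0.16 -0.18 -0.04] w 45.32 g 16.0 grasp [ 491.62 -235.68   99.76] q [-22.6  20.5 108.6 -10.1  46.1  60.2]
drive: F [-0.04  0.56 -1.74] pos [ 421.81 -345.41   99.76] rot [-8.98  0.    0.18]
TWIST -0.007808225865948787
time_s: 16.8
ee_pos: [480.7, -241.4, 81.0]
ee_rot: [171.0, 0.0, 13.9]
force: [0.8, -0.2, -2.2]
gripper_width: 45.1
gripper_force: 16.0
t 16.8 Ftool [0.7  0.09 2.21] Mtool [ 0.13 -0.18 -0.04] w 45.12 g 16.0 grasp [ 480.02 -238.55   99.75] q [-23.4  19.7 109.8 -10.   45.5  59.4]
drive: F [ 0.71 -0.43 -2.17] pos [ 409.86 -345.45   99.75] rot [-8.99  0.    0.19]
TWIST 0.1488267983033612
```

```bash
python3 -m pendant '[{"x":-4}, {"x":-4}, {"x":-4}, {"x":-4}, {"x":-4}, {}]' - 16;python3 f.py
python3 -m pendant '[{"x":-5}, {"x":-5}, {"x":-5}, {"x":-5}, {"x":-6}, {"x":-8}, {"x":-8}, {}]' - 16;python3 f.py
python3 - <<'E'
from h import *
a=grab_frame('top')[180:330,300:500];b=grab_frame('scene')[100:250,300:500]
cv2.imwrite('pics/c2.png',np.hstack([cv2.resize(a,(400,300)),cv2.resize(b,(400,300))]))
E
```

```text
time_s: 17.4
ee_pos: [461.1, -246.2, 80.9]
ee_rot: [171.0, 0.0, 13.9]
force: [-0.3, -0.2, -1.8]
gripper_width: 45.0
gripper_force: 16.0
t 17.4 Ftool [-0.3  -0.2   1.76] Mtool [ 0.09 -0.14 -0.05] w 45.0 g 16.0 grasp [ 460.43 -243.35   99.7 ] q [-24.9  18.5 111.8 -10.   44.5  58.1]
drive: F [-0.3  -0.08 -1.77] pos [ 389.69 -345.47   99.7 ] rot [-8.98  0.01  0.18]
TWIST 0.04588316770961143
time_s: 18.2
ee_pos: [419.6, -256.3, 80.9]
ee_rot: [171.0, 0.1, 13.9]
force: [-0.3, -0.3, -1.1]
gripper_width: 44.9
gripper_force: 16.0
t 18.2 Ftool [-0.41  0.07  1.1 ] Mtool [ 0.14 -0.14 -0.04] w 44.87 g 16.0 grasp [ 418.9  -253.39   99.64] q [-28.2  15.9 115.9  -9.9  42.6  54.9]
drive: F [-0.41 -0.24 -1.07] pos [ 346.97 -345.39   99.64] rot [-8.95  0.04  0.16]
TWIST 0.1519743105267916
```

View pics/c2.png

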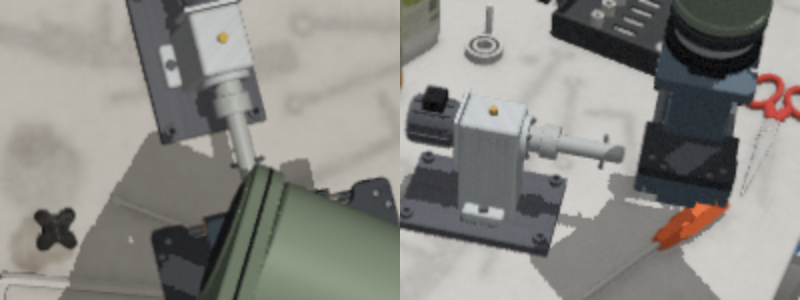

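The spindle is now bare, with its pin visible at about (605,150) in the right half, and the roller is held in the gripper clear of the tip. Next I level the tool, lift, and carry it over the tray.

```bash
python3 - <<'E'
from h import *
print(tri((251.4,312.8),(235.1,198.7)))
E
python3 -m pendant '[{"x":-3}, {"y":-1.5, "z":-0.1, "ax":4.5}, {"y":-1.5, "z":-0.1, "ax":4.4}, {"z":-25}, {"z":-35}, {"z":-35}, {"z":-15}, {}]' - 16;python3 f.py
python3 -m pendant '[{"x":13, "y":-14}, {"x":26, "y":-29}, {"x":26, "y":-29}, {"x":26, "y":-29}, {"x":26, "y":-29}, {"x":26, "y":-29}, {"x":26, "y":-29}, {"x":26, "y":-29}]' - 16
python3 -m pendant '[{"x":26, "y":-29}, {"x":26, "y":-29}, {"x":13, "y":-14}, {}, {}]' - 16;python3 f.py
```

```text
(array([604.95731978,  88.86297551,   1.16990438]), np.float64(1.1404079178673618))
time_s: 19.1
ee_pos: [418.9, -254.9, 193.3]
ee_rot: [179.6, -0.2, 13.9]
force: [0.6, -0.2, -1.8]
gripper_width: 45.2
gripper_force: 16.0
t 19.1 Ftool [0.52 0.28 1.85] Mtool [-0.01 -0.17  0.03] w 45.2 g 16.0 grasp [ 418.8  -254.76  212.27] q [-32.6  11.4 102.5  -0.1  65.7  43.5]
drive: F [ 0.53 -0.29 -1.85] pos [ 346.54 -346.7   212.27] rot [-0.35 -0.24  0.22]
TWIST 0.050250286224744846
time_s: 19.9
ee_pos: [554.3, 5.2, 188.6]
ee_rot: [179.9, 0.2, 13.9]
force: [-1.1, -0.8, -2.1]
gripper_width: 45.4
gripper_force: 16.0
time_s: 20.4
ee_pos: [599.5, 88.5, 189.1]
ee_rot: [179.9, 0.2, 13.9]
force: [-0.2, -0.8, -2.0]
gripper_width: 45.3
gripper_force: 16.0
t 20.4 Ftool [-0.41  0.74  2.03] Mtool [-0.02 -0.19  0.02] w 45.29 g 16.0 grasp [599.5   88.58 208.05] q [ 7.4 22.1 87.6 -0.2 70.5 83.5]
drive: F [-0.41 -0.74 -2.03] pos [603.42 -55.93 208.05] rot [-0.13  0.17  0.24]
TWIST 0.1304158834905826
```

```bash
python3 -m pendant '[{"z":25}, {"z":40}, {"z":40}, {"z":35}, {"z":20}, {"z":6}, {}, {}]' - 16;python3 f.py
python3 -m pendant '[{"z":4}, {"z":3}, {"z":3}, {}, {}]' - 16;python3 f.py
```

```text
time_s: 21.2
ee_pos: [601.3, 88.3, 25.8]
ee_rot: [179.9, -0.1, 13.9]
force: [-0.1, 0.1, -2.0]
gripper_width: 45.1
gripper_force: 16.0
t 21.2 Ftool [-0.08 -0.17  2.03] Mtool [-0.06 -0.16 -0.05] w 45.13 g 16.0 grasp [601.26  88.32  44.77] q [ 7.3 30.8 99.1 -0.1 49.9 83.6]
drive: F [-0.07  0.16 -2.03] pos [605.07 -56.59  44.77] rot [-0.12 -0.14  0.16]
TWIST -0.08873938207095833
time_s: 21.7
ee_pos: [600.4, 88.9, 14.3]
ee_rot: [179.9, 0.0, 13.9]
force: [-0.0, 0.3, -1.6]
gripper_width: 45.2
gripper_force: 16.0
t 21.7 Ftool [ 0.05 -0.34  1.58] Mtool [-0.09 -0.17  0.08] w 45.25 g 16.0 grasp [600.38  88.92  33.33] q [ 7.4 31.6 99.7 -0.1 48.7 83.6]
drive: F [ 0.05  0.34 -1.58] pos [604.36 -55.8   33.33] rot [-0.1   0.    0.21]
TWIST -0.1613112239299468
```

```bash
python3 -m pendant '[{"z":2}, {"z":2}, {}, {}]' - 16;python3 f.py
python3 -m pendant '[{"z":1.5}, {}, {}]' - 16;python3 f.py
python3 -m pendant '[{"z":1}, {}, {}]' - 16;python3 f.py
```

```text
time_s: 22.1
ee_pos: [600.4, 88.8, 10.3]
ee_rot: [179.9, 0.0, 13.9]
force: [-0.1, 0.1, -1.0]
gripper_width: 44.8
gripper_force: 16.0
t 22.1 Ftool [-0.05 -0.08  1.01] Mtool [-0.07 -0.17  0.02] w 44.77 g 16.0 grasp [600.35  88.84  29.26] q [ 7.4 31.9 99.9 -0.1 48.2 83.6]
drive: F [-0.05  0.08 -1.01] pos [604.31 -55.87  29.26] rot [-0.09  0.01  0.21]
TWIST -0.08973185537570438
time_s: 22.4
ee_pos: [600.4, 88.8, 8.9]
ee_rot: [179.9, 0.0, 13.9]
force: [-0.3, 0.2, -1.2]
gripper_width: 45.1
gripper_force: 16.0
t 22.4 Ftool [-0.22 -0.23  1.21] Mtool [-0.01 -0.2   0.02] w 45.07 g 16.0 grasp [600.37  88.82  27.85] q [  7.4  32.  100.   -0.1  48.   83.6]
drive: F [-0.22  0.22 -1.21] pos [604.32 -55.9   27.85] rot [-0.1   0.    0.21]
TWIST -0.058929736907017596
time_s: 22.7
ee_pos: [600.4, 88.8, 7.9]
ee_rot: [179.9, -0.0, 13.9]
force: [-0.2, -0.1, -1.4]
gripper_width: 45.0
gripper_force: 16.0
t 22.7 Ftool [-0.22  0.02  1.38] Mtool [-0.   -0.16 -0.05] w 44.96 g 16.0 grasp [600.39  88.81  26.86] q [  7.4  32.1 100.   -0.1  47.9  83.6]
drive: F [-0.22 -0.02 -1.38] pos [604.35 -55.91  26.86] rot [-0.1 -0.   0.2]
TWIST 0.0033747745346213937
```

```bash
python3 -m pendant '[{"z":0.7}, {}, {}]' - 16
python3 -m pendant '[{"z":0.7}, {}, {}]' - 16
python3 -m pendant '[{"z":0.7}, {}, {}]' - 16
```

```text
time_s: 23.0
ee_pos: [600.5, 88.8, 7.6]
ee_rot: [179.9, -0.0, 13.9]
force: [-1.0, 0.2, 2.5]
gripper_width: 45.5
gripper_force: 16.0
time_s: 23.3
ee_pos: [600.5, 88.8, 7.5]
ee_rot: [179.9, -0.0, 13.9]
force: [-2.6, -0.5, 6.9]
gripper_width: 44.8
gripper_force: 16.0
time_s: 23.6
ee_pos: [600.6, 88.8, 7.4]
ee_rot: [179.9, -0.1, 13.9]
force: [-2.6, -0.3, 10.5]
gripper_width: 44.9
gripper_force: 16.0
```

```bash
python3 -m pendant '[{"z":-1.5}, {}, {}]' - 5; python3 f.py
python3 -m pendant '[{}, {}]' 50 5; python3 -m pendant '[{}, {}, {}]' 66 5;python3 f.py
python3 -m pendant '[{"z":-8}, {"z":-20}, {"z":-40}, {"z":-45}, {"z":-45}, {}, {}]'
python3 -m pendant '[{"x":-25}, {"x":-50}, {"x":-50}, {"x":-50}, {"x":-50}, {"x":-40}, {}, {}]'
python3 - <<'E'
from h import *
a=grab_frame('top');b=grab_frame('scene');cv2.imwrite('pics/t3.png',a);cv2.imwrite('pics/s3.png',b)
cv2.imwrite('pics/c3.png',np.hstack([cv2.resize(a[120:320,160:460],(400,267)),cv2.resize(b[130:430,100:500],(400,300))[:267]]))
E
```

```text
time_s: 23.9
ee_pos: [600.7, 88.8, 7.5]
ee_rot: [179.9, -0.0, 13.9]
force: [-0.1, -0.5, 3.2]
gripper_width: 45.4
gripper_force: 5.0
t 23.9 Ftool [-0.21  0.47 -3.24] Mtool [ 0.03 -0.31  0.05] w 45.35 g 5.0 grasp [600.65  88.88  26.47] q [  7.4  32.1 100.   -0.1  47.8  83.6]
drive: F [-0.21 -0.47  3.24] pos [604.61 -55.91  26.47] rot [-0.1  -0.03  0.21]
TWIST 0.12844231110936102
time_s: 24.1
ee_pos: [600.3, 88.8, 6.9]
ee_rot: [179.9, 0.0, 13.9]
force: [-0.1, -0.5, 0.2]
gripper_width: 50.1
gripper_force: 0.0
time_s: 24.4
ee_pos: [600.3, 88.8, 7.1]
ee_rot: [179.9, 0.0, 13.9]
force: [0.5, 0.3, 0.4]
gripper_width: 65.4
gripper_force: 0.0
t 24.4 Ftool [ 0.58 -0.13 -0.44] Mtool [ 0.01 -0.17 -0.  ] w 65.4 g 0.0 grasp [600.34  88.83  26.12] q [  7.4  32.1 100.1  -0.1  47.8  83.6]
drive: F [0.58 0.13 0.44] pos [604.3  -55.88  26.12] rot [-0.09  0.01  0.21]
TWIST -0.015094357698981372
time_s: 25.1
ee_pos: [600.8, 89.1, 167.0]
ee_rot: [179.9, -0.2, 13.9]
force: [-0.1, -0.4, -0.5]
gripper_width: 66.1
gripper_force: 0.0
time_s: 25.9
ee_pos: [342.2, 25.3, 164.6]
ee_rot: [179.9, 0.0, 13.9]
force: [0.2, 0.1, 0.3]
gripper_width: 65.8
gripper_force: 0.0
```

View pics/c3.png

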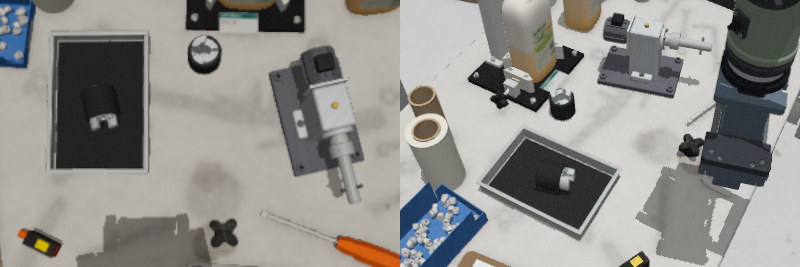

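The roller lies on its side in the tray at about (100,107) in the left half. The spindle is bare, and the new roller, knob and sensor are undisturbed. I hand in.

```bash
python3 -c "
from workcell import *
print(job_done())"
```

```text
the job is handed in; nothing more can be done
None
```

The worn roller is off the spindle and lying on its side in the tray, and the job was handed in at about 26 s; the last pictures show the new roller, sensor and knob where they were.

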